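# Tray up two soft cakes and slide the tray into the cooling bay

## Robot

A 6-joint arm with a two-finger parallel gripper is mounted at the origin on a cart in front of the work surface, level with it; the furniture and walls round the work are solid. World frame = base frame: x ahead of the robot, y to its left, z up, the work surface at z = 0. Lengths are in m, angles in rad, forces in N, time in s.
With the tool pointing down it reaches from about 0.35 to 0.85 m from the base axis. Payload 8.1 kg.
Tool frame: the origin (TCP) lies midway between the tips of the shut fingers; the grasp point (between the pads) lies 19 mm behind it; z points along the fingers, y is the line along which they close (so a half turn about z gives the same grasp; the last joint's range is limited). The gripper opens to 85 mm and grips with 20 to 120 N. Pads are 22 mm wide; open, the fingers measure 114 mm over their backs; the gripper's body (76 mm by 85 mm) begins 54 mm behind the grasp point. The pads swing forward as they close: fully open they stand 13 mm farther back than shut.
Start: joints at [1.155, 0.13, 1.488, -0, 1.523, -0.085], TCP at [0.195, 0.567, 0.231] pointing down, gripper open.
Joint ranges: [-2.96, 2.96], [-0.89, 2.26], [0.02, 2.5], [-1.34, 4.48], [0, 2.73], [-2.66, 2.66]. Speed limits (rad/s): [2.39, 2.39, 2.79, 3.14, 3.14, 3.14].

## Interface

Orientations are given as a unit quaternion [x, y, z, w].
In Python, from workcell import bot gives the robot as it stands. Calls block until the motion is done:
- bot.move_pose(position, orientation): joint-space move of the TCP to a pose.
- bot.move_l(position, rotation=None, rate=0.15, max_force=None): straight line of the TCP; rotation=None keeps the orientation; rate is the mean speed in m/s. With max_force (N) it stops when the force on the tool has changed by that much, and returns True; else False.
- bot.move_joints(angles): joint-space move.
- bot.set_gripper(opening, f_grip=None): finger opening in m; f_grip is the grip in N (None keeps the last); returns when the fingers have stopped.
- bot.pause(seconds).
- bot.inverse_kinematics(position, orientation): joint angles nearest the present ones, or None.
- bot.state(): the state.
- bot.snapshot(name): name is "scene" or "top"; returns the picture (400x640x3 uint8, blue, green, red); there is no depth.
- bot.camera_params(name): a dict with "fx", "fy", "cx", "cy" (pixels), "xyz" and "attitude" of the camera in the world. Camera axes: x right, y up, looking along -z (the intrinsics and any distortion apply to the point x, -y, -z); pixel columns grow to the right and rows downward; lengths in m; the calibration is good to about 2 mm. A picture is of the moment at which its call begins. camera_params takes no time and is no camera call.
A pose or a line that the arm cannot do raises bot.Unreachable and nothing moves.
- bot.sign_off(): hands the job in; it is judged then, once.
Trained networks look in the newest picture that a camera, given by its name, has taken for a name from the list of things; names that differ only in an ending like _2 or _b are one class to them, and where a whole thing is asked for, a point or a joint stands for the part that bears it (a point fixed in the world has none). Each returns a list of dicts, best first, with "confidence" (0 to 1); they miss things now and then, are a little off and sometimes report something else, mostly with a low value. They report only what shows in the picture. A call takes as long as a camera call.
- bot.spot_in(name, camera): "position" ([x, y, z] in m, in world coordinates, good to about 4 mm: the middle of the surface that is visible of it).
- bot.mark_of(name, camera): "position" ([x, y, z] in m, in world coordinates, good to about 4 mm: a listed point, or the origin of a listed thing).
The state is a dict: "clock": time; "qpos": joint angles; "qvel": joint speeds; "tau": joint torques, N m; "ee_pos": TCP position; "ee_rot": TCP orientation; "contact_force": force on the tool from outside, world axes, zero at the start; "ft_torque": the same for the moment, N m; "grip_width": finger opening in m; "grip_force": force on a finger pad.
Only numpy, scipy, OpenCV 4.12 (cv2) and the standard library are available. Lean on these libraries where they do the work, as an engineer would, in place of code of your own. Each camera call takes 0.05 s, during which the arm holds its last target. There are 200 camera calls.

## Task

Set the two flower-shaped cakes gently on the small steel tray, one flat in each compartment, and then slide the loaded tray level into the open mouth of the green cooling bay until it is fully home against the back, and let go. The cakes are soft: never squeeze, press or knock them with more than about 10 N on a finger or 20 N in all, and do not ram the tray into the bay. Leave the timer, the dye dish, the stamp, the jar and the bottle where they are.

Things in the scene. Friction and masses are not known exactly. Their poses are not given: they have to be found in the camera images.
- flower_cake_a: Soft pale pink flower-shaped cake with rounded petals, about 61 x 66 mm across and 25 mm high, 55 g; origin at the centre of its underside, z up. Almost round: grip it from above in any direction (60 to 66 mm). 3 to 6 N a finger holds it; it spoils when all contact forces on it together (both fingers added, or a blow) pass 25 N.
- flower_cake_b: Second soft pale pink flower-shaped cake, about 61 x 65 mm across and 27 mm high, 55 g; origin at the centre of its underside; same limit of 25 N.
- timer: Flat white kitchen timer with buttons, 62 x 62 mm, 23 mm high; origin at the centre of its underside. Leave alone.
- dye_dish: Small steel dish with red dye, 72 mm across, 25 mm high; origin at the centre of its foot. Leave alone.
- tray: Loose steel tray, 0.4 kg, flat on the bench: 104 mm deep (x) by 172 mm wide (y), floor 5 mm thick, rim 4 mm wide and 11 mm high, and along its x a rib 11 mm high that parts it into a left (+y) and a right (-y) compartment. Origin at the centre of the underside; +x points away from the upright wooden grip at its front, toward the edge that enters the bay first.
- tray_grip (a point): Point in the tray's upright dark wooden grip, 95 mm in front (-x) of the tray's centre, 42 mm above its underside. The grip is 34 mm (tray x) by 18 mm (tray y) and reaches 64 mm above the bench; it stands on a tongue 6 mm thick. Take it from above with the fingers closing along the tray's y.
- tray_left (a point): Centre of the left compartment's floor (tray frame: x 0, y +42, z 5 mm): where a cake's origin belongs. The compartment is 96 mm (x) by 80 mm (y) inside. Axes as the tray's.
- tray_right (a point): Centre of the right compartment's floor (tray frame: x 0, y -42, z 5 mm). Axes as the tray's.
- bay: Green cooling bay fixed to the bench, open at the front (-x), no floor: the tray slides in along the bench toward the bay's +x. Origin on the bench midway between the walls; walls 180 mm apart inside (4 mm play each side of the tray), x from -56 to +56 mm; ledges 16 mm above the bench lie over the tray's rim; wire top 55 to 63 mm above the bench; back stop at x = +56 mm; 200 mm wide outside.
- bay_mouth (a point): Middle of the bay's mouth on the bench, 56 mm in front (-x) of the bay's origin; axes as the bay's. Two guide blades flare outward from the mouth, 30 mm long. With the tray home, its origin lies 60 mm beyond (+x of) this point, its axes are parallel to the bay's and the inner face of its grip stands 18 mm outside the mouth.
- red_jar: Spice jar with red cap, 45 mm across, 106 mm high, standing; origin at the centre of its foot. Leave alone.
- green_bottle: Green bottle, 40 x 62 mm, 200 mm high, standing; origin at the centre of its foot. Leave alone.
- stack_corner (a point): Near left corner, at top height (155 mm), of the fixed stack of wooden slat trays: nothing of the stack lies nearer to the robot (-x) or further left (+y) than this point, and it fills the bench beyond it to the right; above 85 mm its front is 35 mm further back.
- stamp: Wooden hand stamp standing on its end, 27 mm across, 77 mm high; origin at the centre of its foot. Leave alone.

How it is judged:
By the outcome, as a careful person would: the job done as asked, in the order asked, and still so for the second after the job is handed in, with the robot touching nothing.
It also fails if it takes over 72 s, if anything falls off the work surface, if the arm or the gripper's body presses on something with over 40 N, if the wrist force passes 120 N, or if a joint passes its speed limit or range.

## Working session

There is one attempt and no reset: what is moved stays moved. The work goes in short steps, each a Python script; the robot and the scene stay as the last script left them, time stands still between calls to the robot, and variables do not carry over. Pictures are saved under pics/ and viewed, at most 10 in all, crops included, and the job is handed in when it is done.

```bash
ls; mkdir -p pics
python3 - <<'E'
from workcell import bot
import cv2,numpy as np
for c in("scene","top"):
    cv2.imwrite(f"pics/{c}0.png",bot.snapshot(c)); p=bot.camera_params(c); print(c,p)
    for n in["flower_cake_a","tray","tray_grip","tray_left","tray_right","bay","bay_mouth","timer","dye_dish","stamp","red_jar","green_bottle","stack_corner"]:
        print(n,[(np.round(d["position"],4).tolist(),round(d["confidence"],2)) for d in bot.mark_of(n,c)])
print(bot.state())
E
```

```text
pics
workcell.py
scene {'fx': 414.58291215817684, 'fy': 414.58291215817684, 'cx': 317.6597624856209, 'cy': 192.46102656869428, 'xyz': array([-0.17677169, -0.30212537,  0.97951241]), 'attitude': array([ 0.32564439, -0.17656197, -0.46428172,  0.80450238])}
flower_cake_a [([0.427, -0.0912, 0.0036], 0.59), ([0.4292, 0.0343, -0.0006], 0.54)]
tray [([0.4994, 0.2141, -0.0034], 0.91)]
tray_grip [([0.4079, 0.1804, 0.0434], 0.93)]
tray_left [([0.4812, 0.2562, 0.0083], 0.6)]
tray_right [([0.5065, 0.1747, 0.0074], 0.78)]
bay [([0.6527, 0.3529, 0.0012], 0.89)]
bay_mouth []
timer []
dye_dish [([0.4504, 0.4403, 0.003], 0.5)]
stamp [([0.427, -0.3234, -0.0016], 0.51)]
red_jar [([0.405, 0.5469, 0.0021], 0.68)]
green_bottle [([0.5504, 0.5782, -0.0036], 0.77), ([0.4085, 0.1802, 0.0451], 0.42)]
stack_corner [([0.4956, 0.1176, 0.1519], 0.63)]
top {'fx': 447.62017863872893, 'fy': 447.62017863872893, 'cx': 318.796701870701, 'cy': 198.66228214788282, 'xyz': array([0.27445576, 0.11872401, 1.79155443]), 'attitude': array([-0.0547012 ,  0.05845606,  0.71157877, -0.69803032])}
flower_cake_a [([0.4269, -0.085, -0
[... 531 characters left out ...]
1], 0.61)]
{'clock': 1.4, 'qpos': array([ 1.15457430e+00,  1.30395791e-01,  1.48819548e+00,  3.53286493e-05,
        1.52298635e+00, -8.54429337e-02]), 'qvel': array([ 0.0007917 ,  0.00206482, -0.00060586, -0.00168647, -0.00067831,
       -0.00033918]), 'tau': array([-2.65301096e-04, -5.69341815e+01, -5.00830257e+01, -3.77671749e-04,
        2.01136667e-03,  1.01079348e-06]), 'ee_pos': array([0.19486422, 0.56748866, 0.23129722]), 'ee_rot': array([ 1.64637405e-01,  9.86354158e-01,  1.16623812e-05, -1.52258985e-05]), 'contact_force': array([-0.07197982,  0.16654523,  0.31485131]), 'ft_torque': array([-0.01008058, -0.01839741,  0.07161132]), 'grip_force': 0.0, 'grip_width': 0.08560008877372481}
```

View pics/scene0.png

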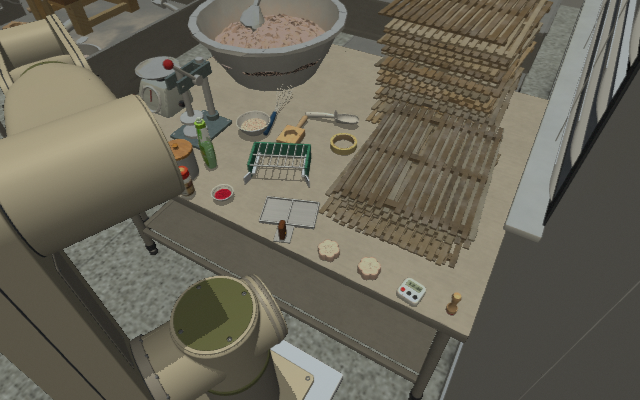

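View pics/top0.png

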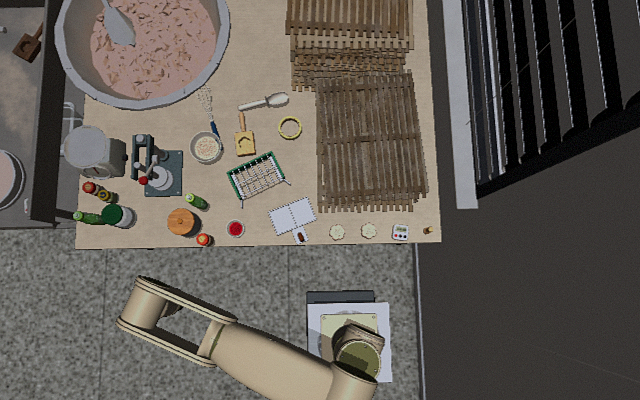

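The scene view shows cakes at about (329,250) and (369,268), the tray at (290,212) with its grip at (282,230), and the bay at (280,160). The top view agrees, with cakes at (337,232) and (369,230). I'll zoom in to get the tray and bay edges.

Run:
```python
import cv2
a=cv2.imread("pics/scene0.png")[125:250,210:350]; b=cv2.imread("pics/top0.png")[140:250,215:325]
cv2.imwrite("pics/cs.png",cv2.resize(a,None,fx=4.75,fy=4.75,interpolation=cv2.INTER_CUBIC))
cv2.imwrite("pics/ct.png",cv2.resize(b,None,fx=5.4,fy=5.4,interpolation=cv2.INTER_CUBIC))
```

```text
(no output)
```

View pics/cs.png

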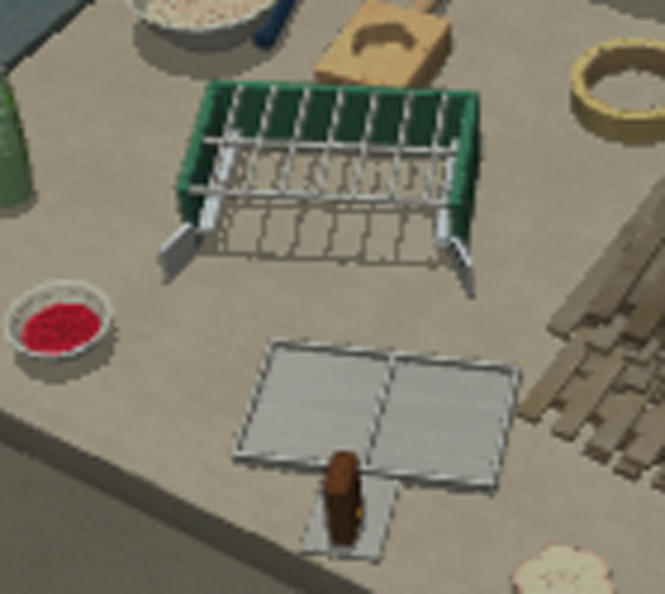

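View pics/ct.png

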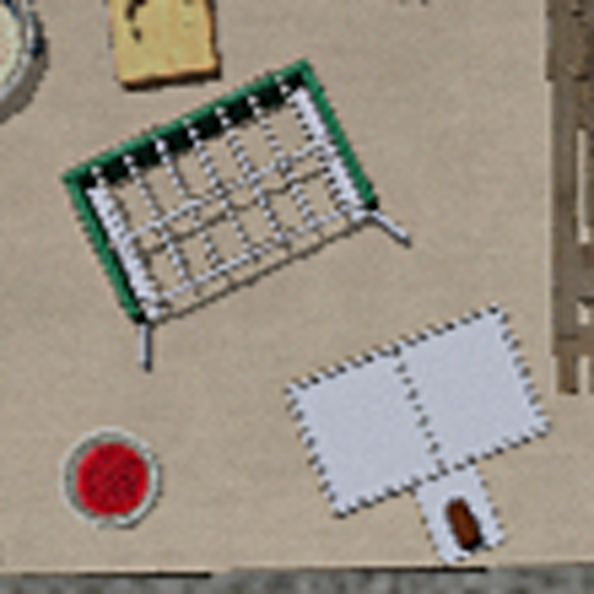

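The zoomed views give the tray's rim corners and the bay's top corners in both cameras. I'll fit their poses to these and segment the cakes by colour.

```bash
cat > h.py <<'E'
import numpy as np,cv2
from workcell import bot
from scipy.spatial.transform import Rotation as R
from scipy.optimize import least_squares
P={c:bot.camera_params(c) for c in("scene","top")}
def proj(c,X):
    p=P[c]; q=(np.atleast_2d(X)-p["xyz"])@R.from_quat(p["attitude"]).as_matrix()
    return np.c_[p["cx"]+p["fx"]*q[:,0]/-q[:,2],p["cy"]-p["fy"]*q[:,1]/-q[:,2]]
def ray(c,uv,z):
    p=P[c]; d=R.from_quat(p["attitude"]).apply([(uv[0]-p["cx"])/p["fx"],-(uv[1]-p["cy"])/p["fy"],-1])
    return p["xyz"]+d*(z-p["xyz"][2])/d[2]
def rz(y,pts,o): 
    return np.array(pts)@R.from_euler("z",y).as_matrix().T+np.r_[o,0]
def down(a): # tool pointing down, finger line (tool y) along world angle a
    y=np.array([np.cos(a),np.sin(a),0]); z=np.array([0,0,-1.]); return R.from_matrix(np.c_[np.cross(y,z),y,z]).as_quat()
E
python3 - <<'E'
from h import *
S=lambda l:(np.array(l)+.5)/4.75-.5+[210,125]
T=lambda l:(np.array(l)+.5)/5.4-.5+[215,140]
tm=[[52,86,11],[52,-86,11],[-52,-86,11],[-52,86,11]]
ts=S([(272,342),(521,369),(496,488),(236,458)]); tt=T([(288,388),(498,309),(548,430),(340,513)])
def fit(us,ut,ms,mt,x0,cams=(1,1)):
    f=lambda v:np.r_[cams[0]*(proj("scene",rz(v[2],np.array(ms(v))/1e3,v[:2]))-us).ravel(),cams[1]*(proj("top",rz(v[2],np.array(mt(v))/1e3,v[:2]))-ut).ravel()]
    r=least_squares(f,x0); return r.x,np.round(r.fun,1)
for cams in((1,1),(1,0),(0,1)): print("tray",fit(ts,tt,lambda v:tm,lambda v:tm,[.5,.21,.3],cams))
# v: x,y,yaw,wall top height mm, back outer x
bs=S([(209,83),(478,93)]); bt=T([(66,177),(308,62),(377,205),(138,320)])
ms=lambda v:[[v[4],100,v[3]],[v[4],-100,v[3]]]
mt=lambda v:ms(v)[:2]+[[-56,-100,v[3]],[-56,100,v[3]]]
print("bay",fit(bs,bt,ms,mt,[.65,.35,.4,63,60]))
print("bay top",fit(bs,bt,lambda v:[[60,100,63],[60,-100,63]],lambda v:[[60,100,63],[60,-100,63],[-56,-100,63],[-56,100,63]],[.65,.35,.4],(0,1)))
for c,ws in(("scene",[(329,250),(369,268)]),("top",[(337,232),(369,230)])):
    im=cv2.imread(f"pics/{c}0.png")
    for u,v in ws:
        w=im[v-16:v+17,u-16:u+17].astype(int); k=(w.min(2)>0)&(w[...,2]>190)&(w[...,0]>120)
        n,l,st,ce=cv2.connectedComponentsWithStats(k.astype(np.uint8)); i=1+st[1:,4].argmax(); q=ce[i]+[u-16,v-16]
        print(c,st[i],q,ray(c,q,.02))
    print([(np.round(d["position"],4).tolist(),round(d["confidence"],2)) for d in bot.spot_in("flower_cake_a",c)])
E
```

```text
tray (array([0.495102  , 0.21361258, 0.3675556 ]), array([-0. , -0.7,  0.5, -0.5,  0.2, -0. , -0.9, -0.3, -0.3,  0.3,  0.6,
       -1. ,  1.1,  0.4, -0.5,  1.2]))
tray (array([0.49408152, 0.21274389, 0.37305475]), array([-0.1, -0.3,  0.5, -0.3,  0.4,  0.2, -0.8,  0.2, -0. ,  0. ,  0. ,
       -0. ,  0. ,  0. , -0. ,  0. ]))
tray (array([0.49607549, 0.2144836 , 0.36105978]), array([ 0. , -0. ,  0. , -0. , -0. , -0. , -0. , -0. , -0.5, -0.1,  0.5,
       -1.1,  0.8,  0.3, -0.8,  0.9]))
bay (array([ 0.65050589,  0.35256861,  0.44610926, 59.60830418, 63.98888082]), array([-0.1,  0. ,  0.6,  0.3, -0.5,  0.3,  0.3, -0.4,  0.7, -0.5, -1. ,
        0.6]))
bay top (array([0.65165577, 0.35236176, 0.44250828]), array([-0. , -0. ,  0. ,  0. , -0.2,  0.6,  0.7,  0.1,  0.7, -0.9, -1.2,
        0.1]))Traceback (most recent call last):
  File "<stdin>", line 20, in <module>
ValueError: attempt to get argmax of an empty sequence
```

Run:
```python
from h import *
for c,ws in(("scene",[(329,250),(369,268)]),("top",[(337,232),(369,230)])):
    im=cv2.imread(f"pics/{c}0.png")
    for u,v in ws:
        w=im[v-16:v+17,u-16:u+17].astype(int); print(w[16,16],w[2,16])
        k=(w[...,1]>im[v,u,1]*.84)&(w[...,2]>im[v,u,2]*.86)
        n,l,st,ce=cv2.connectedComponentsWithStats(k.astype(np.uint8)); i=l[16,16]; q=ce[i]+[u-16,v-16]
        print(c,st[i],q,ray(c,q,.018))
    print([(np.round(d["position"],4).tolist(),round(d["confidence"],2)) for d in bot.spot_in("flower_cake_a",c)])
print([bot.inverse_kinematics(p,down(a)) for p,a in (((.427,-.088,.012),1.57),((.5,.17,.02),1.57+.37))])
```

```text
[143 171 178] [122 142 149]
scene [  5   6  21  17 267] [328.18726592 247.76404494] [0.42876255 0.03946368 0.018     ]
[135 160 167] [122 141 148]
scene [  0   0  33  33 919] [369.50707291 266.67247008] [ 0.42961141 -0.08932104  0.018     ]
[([0.4198, -0.093, 0.025], 0.76), ([0.4155, 0.0315, 0.0221], 0.58)]
[149 171 175] [142 161 169]
top [  0   0  33  28 870] [337.04482759 229.26091954] [0.436521   0.03642351 0.018     ]
[169 189 186] [142 158 171]
top [  0   0  33  30 710] [371.01267606 228.93098592] [ 0.43524591 -0.09852741  0.018     ]
[([0.4253, 0.04, 0.024], 0.52), ([0.4286, -0.0831, 0.026], 0.45)]
[array([-3.20953380e-01, -8.17585916e-02,  2.13034985e+00, -4.44089210e-16,
        1.09300139e+00, -1.89095338e+00]), array([ 2.30636457e-01,  1.50656373e-01,  1.87447587e+00, -4.44089210e-16,
        1.11646041e+00, -1.70936354e+00])]
```

Run:
```python
import cv2,numpy as np
a=cv2.imread("pics/scene0.png")[232:285,310:390]; b=cv2.imread("pics/top0.png")[213:247,320:400]
cv2.imwrite("pics/ck.png",np.vstack([cv2.resize(x,None,fx=6,fy=6,interpolation=cv2.INTER_CUBIC) for x in(a,b)]))
```

```text
(no output)
```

View pics/ck.png

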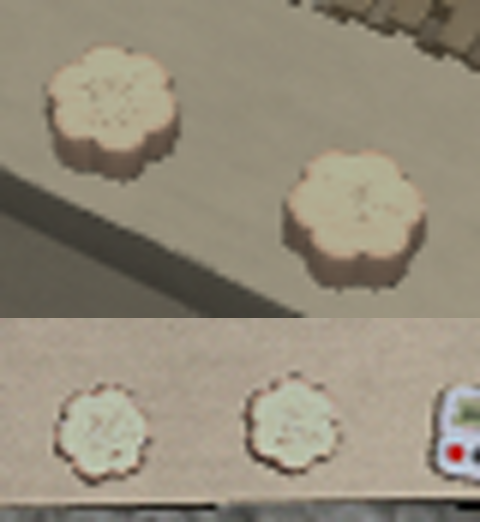

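Top faces in this crop are centred at about (113,99) and (356,203) in the scene view, and (103,114) and (294,106) in the top view. I'll triangulate and pick the first cake, closing in small steps while watching the force.

```bash
cat >> h.py <<'E'
def soft_close(w=.069,target=3.5,step=.0004):
    bot.set_gripper(w,20)
    while w>.055:
        f=bot.state()["grip_force"]
        if f>=target: break
        w-=step if f<1.0 else step/2
        bot.set_gripper(w)
    s=bot.state(); print("grip",round(w,4),round(s["grip_width"],4),round(s["grip_force"],2),round(s["clock"],1))
E
python3 - <<'E'
from h import *
C=[]
for s,t in(((113,99),(103,114)),((356,203),(294,106))):
    s=(np.array(s)+.5)/6-.5+[310,232]; t=(np.array(t)+.5)/6-.5+[320,213]
    a,b=ray("scene",s,.026),ray("top",t,.023); print(a,b); C.append((a+b)[:2]/2)
np.save("cakes.npy",C); c=C[0]; print(C)
q=down(-np.pi/2)
bot.move_pose([*c,.12],q); print(bot.state()["qpos"].round(2),bot.state()["clock"])
print(bot.move_l([*c,.003],rate=.12,max_force=5))
print(bot.state()["ee_pos"],bot.state()["contact_force"])
for w in (.075,.070,.068,.067,.066):
    bot.set_gripper(w,20); s=bot.state(); print(w,s["grip_width"],s["grip_force"],s["clock"])
    if s["grip_force"]>1: break
cv2.imwrite("pics/p1.png",bot.snapshot("scene"))
E
```

```text
[0.42308759 0.03552213 0.026     ] [0.42688462 0.03806139 0.023     ]
[ 0.42740092 -0.08797422  0.026     ] [ 0.42974761 -0.08809545  0.023     ]
[array([0.4249861 , 0.03679176]), array([ 0.42857426, -0.08803484])]
[-0.03 -0.28  2.08  0.    1.34  1.54] 3.6167
False
[0.42572171 0.03682255 0.00373976] [ 0.07431963 -0.32467061 -0.24413009]
0.075 0.07490305430510875 0.0 5.0083
0.07 0.07045033317771572 0.0 5.2333
0.068 0.0678012264079178 0.0 5.45
0.067 0.06706481921204344 0.0 5.6667
0.066 0.06598681943076394 0.0 5.8833
```

Run:
```python
from h import *
w=.066
while w>.056:
    w-=.0005; bot.set_gripper(w); s=bot.state()
    print(round(w,4),round(s["grip_width"],5),round(s["grip_force"],2),s["contact_force"].round(1),round(s["clock"],1))
    if s["grip_force"]>2.5: break
```

```text
0.0655 0.06523 0.0 [ 0.6 -0.4  0.1] 6.2
0.065 0.06465 0.0 [ 0.2 -0.   0.3] 6.4
0.0645 0.06467 0.03 [0.2 0.1 0.3] 6.6
0.064 0.06408 0.31 [-0.4 -0.1  0.4] 6.8
0.0635 0.06362 0.4 [ 0.  -1.3  0.6] 7.0
0.063 0.06308 1.78 [-0.9 -0.9  2.2] 7.2
0.0625 0.06251 5.4 [-2.  -2.1  3.6] 7.5
```

Run:
```python
from h import *
def p(t): s=bot.state(); print(t,s["ee_pos"].round(4),round(s["grip_width"],4),round(s["grip_force"],2),s["contact_force"].round(1),round(s["clock"],1))
c=np.load("cakes.npy")[0]
bot.move_l([*c,.03],rate=.06);p("l")
bot.move_l([*c,.16],rate=.2);p("up")
cv2.imwrite("pics/lift.png",bot.snapshot("scene")[60:360,150:550])
```

```text
l [0.4252 0.0368 0.0303] 0.0625 5.19 [ 0.4  0.3 -0.7] 8.1
up [0.4242 0.0368 0.1585] 0.0622 5.19 [ 0.1 -0.2 -1.1] 8.8
```

View pics/lift.png

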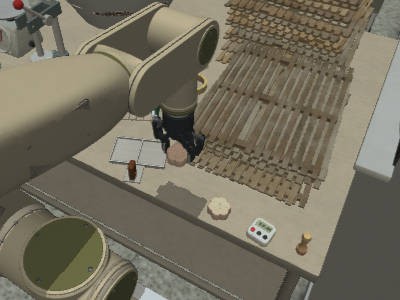

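The first cake is held, at about (178,152) in the crop, and level. Next I'll place it in the right compartment.

```bash
cat >> h.py <<'E'
tray=np.array([.4958,.2139]); tyaw=.367
def best(pos,a):
    qs=[down(a),down(a+np.pi)]; js=[bot.inverse_kinematics(pos,q) for q in qs]
    return min((q for q,j in zip(qs,js) if j is not None),key=lambda q:abs(bot.inverse_kinematics(pos,q)[5]))
def p(t): s=bot.state(); print(t,s["ee_pos"].round(4),round(s["grip_width"],4),round(s["grip_force"],2),s["contact_force"].round(1),round(s["clock"],1))
def place(ty,a):
    g=rz(tyaw,[[0,ty,0]],tray)[0][:2]; print(g)
    bot.move_pose([*g,.16],best([*g,.16],a)); p("above")
    bot.move_l([*g,.03],rate=.18); p("low")
    print(bot.move_l([*g,.009],rate=.04,max_force=6)); p("down")
    w=bot.state()["grip_width"]
    bot.set_gripper(w+.003); p("rel"); bot.set_gripper(.085); p("open")
    bot.move_l([*g,.04],rate=.08); bot.move_l([*g,.16],rate=.25); p("up")
E
python3 - <<'E'
from h import *
place(-.0405,.1)
E
```

```text
[0.51033208 0.17609698]
above [0.5098 0.1757 0.1592] 0.0624 5.19 [-0.7  0.1 -1.1] 10.2
low [0.5113 0.1762 0.0312] 0.0624 5.19 [ 0.9  0.4 -0.1] 11.0
True
down [0.5097 0.1759 0.008 ] 0.0626 5.79 [-0.7  0.3  5.2] 11.6
rel [0.5088 0.1757 0.0071] 0.0653 0.0 [-0.9 -0.6 -0.2] 11.8
open [0.509  0.1758 0.0073] 0.0855 0.0 [ 0.5 -0.9  0.6] 12.2
up [0.5101 0.176  0.1596] 0.085 0.0 [-0.2 -0.4 -0.3] 13.4
```

```bash
sed -i 's/g,.009\]/g,.010]/' h.py
python3 - <<'E'
from h import *
c=np.load("cakes.npy")[1]
bot.move_pose([*c,.12],down(-np.pi/2)); bot.move_l([*c,.003],rate=.12,max_force=5); p("at")
soft_close(.066,3.0,.0005)
if bot.state()["grip_force"]>2:
    bot.move_l([*c,.03],rate=.06); bot.move_l([*c,.16],rate=.2); p("up")
E
```

```text
at [ 0.4293 -0.0882  0.0037] 0.0848 0.0 [-0.9 -0.8 -0. ] 15.6
grip 0.0592 0.0595 3.86 18.9
up [ 0.4278 -0.0878  0.1585] 0.0593 3.7 [ 0.1  0.5 -0.8] 20.3
```

Run:
```python
from h import *
place(.042,.25)
bot.move_pose([.40,.17,.16],best([.40,.17,.16],tyaw+np.pi/2)); p("back")
a=bot.snapshot("scene")[150:270,230:390]; b=bot.snapshot("top")[150:250,220:360]
cv2.imwrite("pics/pl.png",np.vstack([cv2.resize(a,(600,450),interpolation=cv2.INTER_CUBIC),cv2.resize(b,(210,150))[:, :].repeat(1,0) if 0 else cv2.copyMakeBorder(cv2.resize(b,(210,150)),0,0,0,390,0)]))
for n in("tray_grip","tray","bay","bay_mouth","flower_cake_a"):
  for c in("scene","top"): print(n,c,[(np.round(d["position"],4).tolist(),round(d["confidence"],2)) for d in bot.mark_of(n,c)])
```

```text
[0.48072969 0.25310314]
above [0.4806 0.2522 0.1593] 0.0594 3.7 [ 0.3  0.6 -0.2] 21.6
low [0.4818 0.2532 0.0312] 0.0592 3.7 [-0.1 -0.6  0.4] 22.5
False
down [0.4806 0.2531 0.0098] 0.0592 3.7 [ 0.  -0.6 -0.7] 23.2
rel [0.481  0.2532 0.0104] 0.0625 0.0 [-0.1 -1.3 -1.3] 23.4
open [0.4808 0.2531 0.0101] 0.0851 0.0 [ 0.9 -0.2  0.2] 23.7
up [0.4805 0.253  0.1596] 0.0852 0.0 [-0.3  0.4 -0.5] 24.9
back [0.3997 0.17   0.1592] 0.0853 0.0 [0.  0.4 0.5] 26.1
tray_grip scene [([0.409, 0.1828, 0.0455], 0.6)]
tray_grip top []
tray scene [([0.499, 0.2121, -0.0048], 0.6)]
tray top [([0.4953, 0.213, 0.0011], 0.85)]
bay scene [([0.6506, 0.3531, -0.001], 0.95)]
bay top [([0.6505, 0.3576, 0.0013], 0.62)]
bay_mouth scene [([0.4802, 0.2526, 0.0048], 0.45)]
bay_mouth top []
flower_cake_a scene [([0.5076, 0.1729, 0.0074], 0.73), ([0.4825, 0.2516, 0.0039], 0.68)]
flower_cake_a top [([0.5103, 0.1784, 0.0087], 0.54), ([0.4802, 0.2564, 0.0064], 0.54), ([0.6496, 0.357, -0.0004], 0.39)]
```

View pics/pl.png

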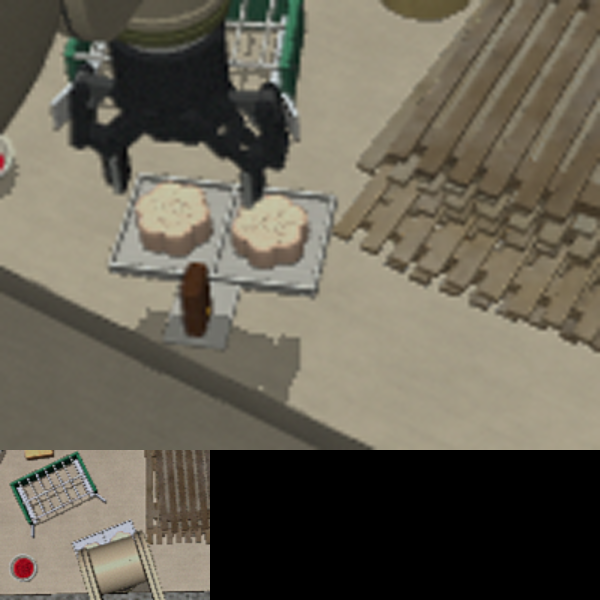

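Both cakes sit flat, one in each compartment, at (172,215) and (270,230) in the crop. I'll take the tray grip now and check the bay fit with an overlay.

Run:
```python
from h import *
g=[.4075,.1805]; q=best([*g,.1],tyaw+np.pi/2)
bot.move_pose([*g,.11],q); print(bot.state()["qpos"].round(2)); print(bot.move_l([*g,.024],rate=.12,max_force=6)); p("at")
for w in(.03,.024,.021,.019,.010): bot.set_gripper(w,25); p(w)
I={c:cv2.resize(cv2.imread(f"pics/{c}0.png"),None,fx=8,fy=8,interpolation=cv2.INTER_CUBIC) for c in P}
def poly(c,pts,col):
    u=(proj(c,pts)+.5)*8-.5; cv2.polylines(I[c],[u.astype(int)],True,col,1,cv2.LINE_AA)
for c in I:
    B=lambda x0,x1,y,z:rz(.445,np.array([[x0,y,z],[x1,y,z],[x1,-y,z],[x0,-y,z]])/1e3,[.651,.3532])
    poly(c,B(-56,60,100,60),(0,0,255)); poly(c,B(-56,56,90,60),(255,0,255)); poly(c,B(-56,56,90,0),(0,255,255))
a=I["scene"][130*8:185*8,240*8:318*8]; b=I["top"][145*8:210*8,222*8:297*8]
h=600; o=[cv2.resize(x,(400,int(x.shape[0]*400/x.shape[1]))) for x in(a,b)]
m=max(x.shape[0] for x in o); cv2.imwrite("pics/ov.png",np.hstack([cv2.copyMakeBorder(x,0,m-x.shape[0],0,0,0) for x in o]))
```

```text
[ 0.3  -0.2   2.04 -0.    1.31  1.51]
False
at [0.4084 0.1808 0.0251] 0.085 0.0 [ 0.8  0.5 -1.1] 27.9
0.03 [0.4075 0.1805 0.024 ] 0.0301 0.0 [ 0.2 -0.4  0.6] 28.5
0.024 [0.4075 0.1805 0.024 ] 0.0242 0.0 [-0.2 -0.4 -0.7] 28.7
0.021 [0.4075 0.1805 0.024 ] 0.0212 0.0 [0.3 0.2 0.2] 28.9
0.019 [0.4075 0.1805 0.024 ] 0.0189 0.0 [-0.9  0.4  0.8] 29.2
0.01 [0.4075 0.1806 0.024 ] 0.0176 24.93 [-0.   0.2  1. ] 29.4
```

View pics/ov.png

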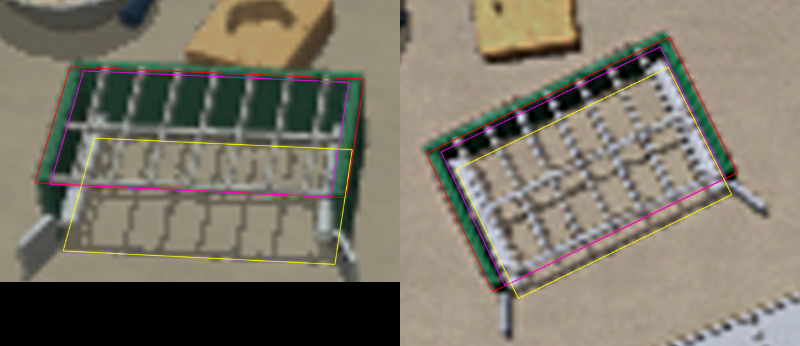

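The overlay matches to about 1–2 mm; in the scene view the front corners sit slightly right of the model. I'll slide the tray to just before the mouth and check it there.

```bash
cat >> h.py <<'E'
bay=np.array([.6513,.3526]); byaw=.443
def tcp(bx,by=0,yaw=byaw): # TCP for the tray origin at bay-frame (bx,by)
    return [*rz(byaw,[[bx,by,0]],bay)[0][:2]-.095*np.array([np.cos(yaw),np.sin(yaw)]),.024]
E
python3 - <<'E'
from h import *
import itertools
q0=bot.state()["ee_rot"]; q1=(R.from_euler("z",byaw-tyaw)*R.from_quat(q0)).as_quat()
print(tcp(-.148), bot.move_l(tcp(-.148),q1,rate=.06,max_force=12)); p("pre")
a=bot.snapshot("scene")[125:250,210:350]; bot.snapshot("top")
cv2.imwrite("pics/pre.png",cv2.resize(a,None,fx=4.75,fy=4.75,interpolation=cv2.INTER_CUBIC))
for n in("tray","flower_cake_a","bay","bay_mouth"):
  for c in("scene","top"): print(n,c,[(np.round(d["position"],4).tolist(),round(d["confidence"],2)) for d in bot.mark_of(n,c)])
print(rz(byaw,[[-.148,0,0]],bay))
E
```

```text
[np.float64(0.43175684458701913), np.float64(0.248437612780276), 0.024] False
pre [0.4319 0.2488 0.0241] 0.0181 25.1 [-0.8  0.3  1.2] 30.7
tray scene [([0.5204, 0.2847, -0.003], 0.74)]
tray top [([0.5188, 0.2938, 0.0043], 0.62), ([0.5496, 0.5773, -0.0028], 0.33)]
flower_cake_a scene [([0.5325, 0.2505, 0.0059], 0.69)]
flower_cake_a top [([0.4986, 0.3293, 0.0035], 0.6), ([0.5344, 0.2558, 0.0047], 0.43), ([0.4183, -0.2156, 0.0011], 0.38)]
bay scene [([0.6527, 0.3529, 0.001], 0.61)]
bay top [([0.6477, 0.3585, 0.0002], 0.61)]
bay_mouth scene []
bay_mouth top []
[[0.51758647 0.28915953 0.        ]]
```

View pics/pre.png

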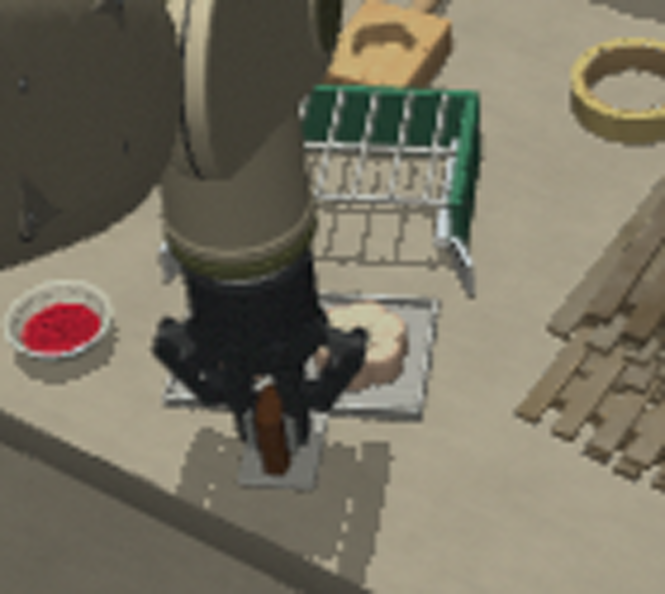

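The tray sits squarely before the mouth, with its far-right corner at (438,299) and near-right at (420,416). Next I'll insert it slowly, in stages with force limits.

Run:
```python
from h import *
for u in((438,299),(420,416)):
    w=ray("scene",(np.array(u)+.5)/4.75-.5+[210,125],.011); print((rz(-byaw,[w-np.r_[bay,0]],[0,0])[0]*1e3).round(1))
for x in(-.12,-.10,-.08,-.06,-.045):
    hit=bot.move_l(tcp(x),rate=.06,max_force=10); s=bot.state()
    f=R.from_euler("z",-byaw).apply(s["contact_force"]); print(x,hit,f.round(1),s["ft_torque"].round(2)); p("")
    if hit or abs(f[1])>8: break
```

```text
[-97.2 -84.5  11. ]
[-203.3  -84.9   11. ]
-0.12 True [ 1.6 -0.4  3.4] [ 0.1  -0.38 -0.01]
 [0.4326 0.2489 0.024 ] 0.0181 25.25 [1.6 0.3 3.4] 31.4
```

Run:
```python
from h import *
for x in(-.105,-.075,-.045):
    hit=bot.move_l(tcp(x),rate=.05,max_force=16); s=bot.state()
    f=R.from_euler("z",-byaw).apply(s["contact_force"]); print(x,hit,f.round(1),s["ft_torque"].round(2)); p("")
    if hit or abs(f[1])>8: break
```

```text
-0.105 True [-1.   0.3  4.4] [-0.01 -0.1  -0.09]
 [0.4326 0.2489 0.024 ] 0.0178 25.55 [-1.1 -0.1  4.4] 31.7
```

Run:
```python
from h import *
for x in(-.146,-.144,-.141,-.137):
    bot.move_l(tcp(x),rate=.02); s=bot.state()
    print(x,R.from_euler("z",-byaw).apply(s["contact_force"]).round(1),s["ft_torque"].round(2)); p("")
```

```text
-0.146 [-5.2  0.2  7.8] [-0.25  0.52 -0.04]
 [0.4327 0.2489 0.024 ] 0.0177 25.99 [-4.8 -2.   7.8] 31.9
-0.144 [-8.3  0.3 10.1] [-0.43  0.83  0.02]
 [0.4341 0.2496 0.024 ] 0.0178 26.37 [-7.6 -3.3 10.1] 32.2
-0.141 [-6.7 -0.6 10.7] [-0.43  0.96 -0.03]
 [0.4368 0.2509 0.024 ] 0.0176 26.32 [-5.8 -3.4 10.7] 32.5
-0.137 [-6.9  0.1  9.9] [-0.39  0.89 -0.05]
 [0.4405 0.2526 0.024 ] 0.0179 26.26 [-6.3 -2.9  9.9] 32.8
```

The load is just sliding friction (about 7 N), not an obstruction. I'll continue with limits relative to that loaded state.

Run:
```python
from h import *
for x in(-.12,-.10,-.08,-.06,-.04,-.025):
    hit=bot.move_l(tcp(x),rate=.035,max_force=12); s=bot.state()
    f=R.from_euler("z",-byaw).apply(s["contact_force"]); print(x,hit,f.round(1),s["ft_torque"].round(2)); p("")
    if hit or abs(f[1])>6: break
```

```text
-0.12 True [-0.1  0.5  3.6] [ 0.12 -0.27  0.05]
 [0.4412 0.2529 0.024 ] 0.0177 25.3 [-0.3  0.4  3.6] 33.0
```

```bash
cat > ins.py <<'E'
from h import *
import sys
x,end,by,step=map(float,sys.argv[1:5])
while x<end-1e-6:
    x=min(x+step,end); hit=bot.move_l(tcp(x,by),rate=.035,max_force=28); s=bot.state()
    f=R.from_euler("z",-byaw).apply(s["contact_force"]); e=rz(-byaw,[s["ee_pos"]-np.r_[bay,0]],[0,0])[0]
    print(round(x,4),hit,f.round(1),s["ft_torque"].round(2)[2],(e*1e3+[95,0,0]).round(1),round(s["clock"],1))
    if hit or abs(f[1])>5 or f[0]<-14: break
E
python3 ins.py -.136 -.03 0 .006
```

```text
-0.13 False [-2.5  0.1  5.4] -0.06 [-130.7   -0.    23.9] 33.4
-0.124 False [-4.6 -0.4  7.4] 0.04 [-124.8    0.    23.9] 33.7
-0.118 False [-4.  -0.1  6.4] 0.02 [-118.8    0.    23.9] 34.1
-0.112 False [-4.   0.   6.3] -0.0 [-112.7    0.    23.9] 34.4
-0.106 False [-4.5 -0.4  6.2] 0.03 [-106.7    0.    23.9] 34.7
-0.1 False [-3.1  0.   6.6] 0.0 [-100.6    0.    23.9] 35.0
-0.094 False [-3.   0.6  5.7] -0.01 [-94.5   0.   23.9] 35.4
-0.088 False [-3.4  0.1  6.6] 0.01 [-88.6   0.   23.9] 35.7
-0.082 False [-4.1  0.9  6.2] 0.02 [-82.5  -0.   23.9] 36.0
-0.076 False [-3.7  0.3  6. ] 0.05 [-76.5   0.   23.9] 36.3
-0.07 False [-3.7  0.8  7.1] 0.03 [-70.5  -0.   23.9] 36.7
-0.064 False [-3.1  0.1  6.4] -0.04 [-64.5   0.   23.9] 37.0
-0.058 False [-3.7  0.2  6.3] -0.0 [-58.5   0.   23.9] 37.3
-0.052 False [-2.9 -0.7  6.4] 0.0 [-52.4   0.   23.9] 37.6
-0.046 False [-3.1  0.8  6.8] 0.0 [-46.5   0.   24. ] 38.0
-0.04 False [-3.5  0.4  5.9] 0.04 [-40.5   0.   23.9] 38.3
-0.034 False [-3.5 -0.6  6.1] 0.01 [-34.5  -0.   23.9] 38.6
-0.03 False [-4.  -0.4  7.6] 0.06 [-30.7  -0.   23.9] 38.9
```

Very smooth, with no side forces. I'll go on, with finer steps near home.

```bash
python3 ins.py -.03 -.004 0 .006 && python3 ins.py -.004 .012 0 .0015
```

```text
-0.024 False [-3.8 -0.2  6.1] 0.03 [-24.5   0.   23.9] 39.2
-0.018 False [-3.5  0.2  5.7] 0.03 [-18.4   0.   24. ] 39.5
-0.012 False [-4.  -0.3  6.2] -0.01 [-12.4   0.   24. ] 39.9
-0.006 False [-4.3  0.   6.2] 0.04 [-6.5 -0.  23.9] 40.2
-0.004 False [-7.  -0.1  8.2] -0.01 [-4.9  0.  24. ] 40.4
-0.0025 False [-6.7 -0.1  8.9] 0.01 [-3.6  0.  24. ] 40.7
-0.001 False [-7.2  0.3  8.8] -0.01 [-2.1  0.  24. ] 40.9
0.0005 False [-7.5 -0.6  9.7] 0.02 [-0.6  0.  23.9] 41.2
0.002 False [-7.4  0.6  8.4] -0.03 [ 0.9  0.  24. ] 41.4
0.0035 False [-7.3 -0.7  9.3] -0.0 [ 2.4  0.1 24. ] 41.7
0.005 False [-6.4  0.1  8.9] -0.03 [ 3.9  0.  23.9] 41.9
0.0065 False [-6.4  0.1  9.5] 0.01 [ 5.4  0.  23.9] 42.2
0.008 False [-15.    0.7  14.8] -0.07 [ 5.6  0.1 23.9] 42.4
```

Run:
```python
from h import *
bot.move_l(tcp(.0065),rate=.02); p("relax")
bot.set_gripper(.024); bot.set_gripper(.05); p("open")
t=np.array(tcp(.0065)); bot.move_l([*t[:2],.06],rate=.08); bot.move_l([*t[:2],.2],rate=.2); p("up")
u=[.36,.10,.25]; bot.move_pose(u,best(u,byaw+np.pi/2)); p("away")
a=bot.snapshot("scene")[125:250,210:350]; b=bot.snapshot("top"); 
o=[cv2.resize(a,(448,400),interpolation=cv2.INTER_CUBIC),cv2.resize(b[145:245,225:313],(352,400),interpolation=cv2.INTER_CUBIC)]
cv2.imwrite("pics/fin.png",np.hstack(o))
for n in("tray","tray_grip","flower_cake_a"):
  for c in("scene","top"): print(n,c,[(np.round(d["position"],4).tolist(),round(d["confidence"],2)) for d in bot.mark_of(n,c)])
print(rz(byaw,[[.004,0,0],[-.091,0,.042]],bay))
```

```text
relax [0.5705 0.3144 0.0239] 0.018 25.9 [-4.1 -2.6  7. ] 42.7
open [0.5714 0.3147 0.024 ] 0.0499 0.0 [-0.3  0.9 -0.8] 43.3
up [0.5705 0.3143 0.1981] 0.0499 0.0 [ 0.5 -0.6 -0.9] 44.7
away [0.3604 0.1003 0.2498] 0.0501 0.0 [-0.8 -1.1  0.4] 45.9
tray scene [([0.6607, 0.3538, -0.0021], 0.39)]
tray top [([0.6556, 0.3565, 0.0006], 0.71)]
tray_grip scene [([0.5712, 0.3127, 0.0448], 0.5)]
tray_grip top [([0.5709, 0.3132, 0.0408], 0.7)]
flower_cake_a scene [([0.6354, 0.3896, 0.0041], 0.48)]
flower_cake_a top [([0.6355, 0.3966, 0.0065], 0.52), ([0.6729, 0.3209, 0.0071], 0.5)]
[[0.65491388 0.35431461 0.        ]
 [0.56908425 0.31359269 0.042     ]]
```

View pics/fin.png

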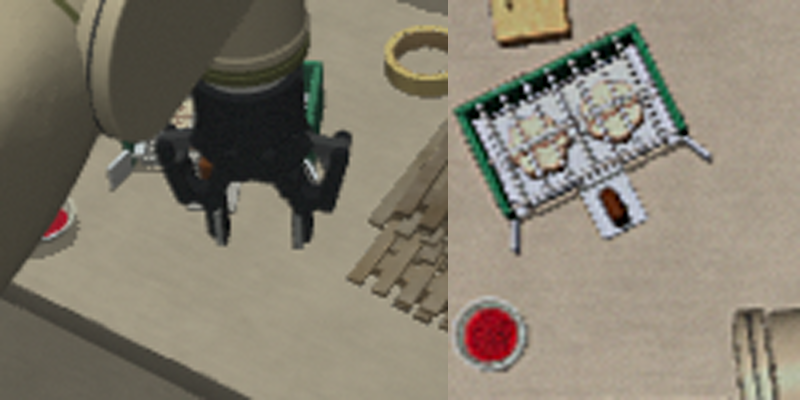

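The top view shows the tray fully in the bay, with a cake in each compartment at (540,148) and (610,108), and the grip just outside the mouth at (613,203). The arm is clear.

```bash
python3 -c "
from workcell import bot
print(bot.sign_off())"
```

```text
the job is handed in; nothing more can be done
None
```

I set both cakes flat in their compartments, slid the tray into the green bay until it met the back stop, let go, and handed the job in at about 46 s; the highest readings were 5.8 N on a finger at the cakes and about 15 N pushing the tray home.

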